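# Index the vial carousel by one station

## Robot

A 7-joint arm with a two-finger parallel gripper is mounted at the origin on the work surface. World frame = base frame: x ahead of the robot, y to its left, z up, the work surface at z = 0. Lengths are in mm, angles in rad, forces in N, time in s.
With the tool pointing down it reaches from about 400 to 875 mm from the base axis. Payload 4.4 kg.
Tool frame: the origin (TCP) lies midway between the tips of the shut fingers; the grasp point (between the pads) lies 19 mm behind it; z points along the fingers, y is the direction in which the jaws open and shut (so a half turn about z gives the same grasp; the last joint's range is limited). The gripper opens to 85 mm and grips with 20 to 120 N. Pads are 22 mm wide; open, the fingers measure 114 mm over their backs; the gripper's body (76 mm by 85 mm) begins 54 mm behind the grasp point. The pads swing forward as they close: fully open they stand 13 mm farther back than shut.
Start: joints at [-1.386, 0.628, 0.038, 1.517, -0.027, 0.996, -0.02], TCP at [161.291, 629.685, 231.313] pointing down, gripper open.
Joint ranges: [-3.06, 3.06], [-0.37, 2.12], [-1.25, 1.32], [0.18, 2.47], [-1.1, 4.24], [0.23, 1.98], [-2.94, 2.94]. Speed limits (rad/s): [2.57, 2.57, 3.14, 3.14, 3.14, 3.14, 3.14].

## Interface

Orientations are given as [roll, pitch, yaw] about the fixed x, y, z axes, in that order (R = Rz(yaw) Ry(pitch) Rx(roll)).
In Python, from cell import * gives the robot as it stands. The module is installed in compiled form; this text tells all that it offers.
- The arm moves only by the tool move_arm, never from a script. Its argument "series" is a list of rows, each a list of 2 entries, a list of its own where there are three numbers: the shift along the tool's x, y, z in m, then the turn about the tool's z in rad. In form: [[[x, y, z], yaw], ...]. A call has 1 to 5 rows; each row is the pose to reach, as a shift and turn from the pose measured when the call began, along the tool's axes at that moment; what a row does not reach only later rows make up. A row lasts 1/8 s, in which the tool goes at most 62.5 mm and 10.7 degrees, less where a joint would pass 70% of its speed; a pose out of reach is approached as far as the arm can. A call with a gripper value outside its range is refused whole. "claw" is the opening, from 0 (shut) to 1 (fully open), set as the call begins (left out, the last holds). The fingers move at their own pace and stop on an object; the grip force is fixed at half the most. Time passes only in rows, so rows that repeat a pose let the fingers close. It gives the time, the measured TCP pose, the force and the opening at its end, in the units of the state.
- read_state(): the state, without advancing time (a new reading comes with each control period).
- get_image(name): name is "scene" or "top" or "wrist"; returns the picture (400x640x3 uint8, blue, green, red); there is no depth.
- camera_model(name): a dict with "fov_y" (degrees; the focal length in pixels is half the picture's height over the tangent of half this angle, whatever the lens; pixels are square), "cx", "cy" (the principal point, pixels), "k1" (the pictures are not rectified: a ray, as slopes to the right and down, at radius r is drawn at 1 + k1 r^2 times it, then the intrinsics apply), "pose" (4x4, takes a point from camera to world coordinates); the wrist camera has in their place "tool_from_camera" (4x4, takes a point from camera to tool coordinates, whose origin is the TCP and whose axes are the flange's). Camera axes: x right, y down, z forward; pixel columns grow to the right and rows downward; lengths in mm; the calibration is good to about 2 mm. A picture is of the moment at which its call begins: read the wrist's pose just before it. camera_model takes no time and is no camera call.
- finish_job(): hands the job in, once; it reports no verdict.
The state is a dict: "clock": time; "qpos": joint angles; "qd": joint speeds; "tau": joint torques, N m; "eef_pos": TCP position; "tool_rot": TCP orientation; "force": force on the tool from outside, world axes, zero at the start; "torque": the same for the moment, N m; "width": finger opening in mm.
Only numpy, scipy, OpenCV 4.12 (cv2) and the standard library are available. Lean on these libraries where they do the work, as an engineer would, in place of code of your own. Each camera call takes 0.05 s, during which the arm holds its last target. There are 200 camera calls.

## Task

Bring the next vial in front of the reader: with a fingertip, press the red indexing plunger of the carousel fully in, push the turntable round by the orange tab, anticlockwise seen from above, to the very next notch, and let the plunger spring back up so that the table is locked there. Only press and push: leave the vials seated in their sockets, leave the bottle, tip box and jar where they stand, and do not turn backwards or run past that notch.

Things in the scene. Friction and masses are not known exactly. Their poses are not given: they have to be found in the camera images.
- carousel: Fixed base: grey foot 190 mm across, aluminium index ring (208 mm across, 36 to 48 mm above the bench, a 13 mm notch every 60 degrees), white turntable disc above it (168 mm across, top 62 mm above the bench). Origin: on the vertical turning axis, at bench level. Its x axis points to the fixed white reader box, 120 to 160 mm from the axis, 56 mm wide, 112 mm high.
- turntable (a joint): Angle of the turntable (rad), 0 in the notch where it starts, growing anticlockwise seen from above; the very next notch is at 1.047 (60 degrees). It turns about the carousel's vertical axis with light friction (1 to 2 N at the tab) and stays where it is left. Stops at -0.6 and 1.7.
- plunger (a joint): Travel of the red plunger (m), 0 up, 0.013 fully in; spring 1.6 N at the top, 4.2 N fully in. Its tooth in a ring notch (1.2 degrees of play) locks the table until pressed well in (over 7 mm; press fully). Away from a notch the ring keeps the plunger 10.5 mm down by itself, so pressing may stop there; push on, not pressing, and the tooth springs up into the next notch, the plunger rises to 0 and the table stops dead.
- plunger_top (a point): Centre of the flat top of the red plunger's cap, a disc 34 mm across and 8 mm thick, 91 mm above the bench when up, 112 mm from the turning axis. At the start it lies 150 degrees anticlockwise from the carousel's x axis. It rides round with the turntable.
- tab_face (a point): Centre of the width of the orange tab's upright pushing face, 28 mm ahead (anticlockwise) of the plunger's centre, 110 mm above the bench. The tab is 34 mm wide radially, 6 mm thick, its top 126 mm above the bench; the face is square to the direction of travel, so a closed fingertip standing on the plunger is right behind it and pushes it along.
- vial0: Loose glass vial with yellow cap, 19 mm across, 46 mm tall, origin at the centre of its bottom, standing in a blue socket 22 mm deep of the turntable, 56 mm from the axis, at first in front of the reader; vial tops are 110 mm above the bench.
- vial1: The next vial to be read (yellow cap), same size, in the socket 60 degrees clockwise of vial0.
- vial2: Vial with green cap, same size, in the socket 120 degrees clockwise of vial0.
- vial3: Vial with white cap, same size, in the socket 60 degrees anticlockwise of vial0.
- spray_bottle: Bystander: loose red spray bottle with blue head, 64 mm across, 170 mm tall, origin at the centre of its underside.
- tip_box: Bystander: loose red box of pipette tips, 85 x 62 x 55 mm, origin at the centre of its underside.
- jar: Bystander: loose jar with black lid, 56 mm across, 75 mm tall, origin at the centre of its underside.
Not all that is in view belongs to the job. Leave any black look-alike of the vial2 alone.

How it is judged:
By the outcome, as a careful person would: the job done as asked, in the order asked, and still so for the second after the job is handed in, with the robot touching nothing.
It also fails if it takes over 38 s, if anything falls off the work surface, if the arm or the gripper's body presses on something with over 40 N, if the wrist force passes 120 N, or if a joint passes its speed limit or range.

## Working session

There is one attempt and no reset: what is moved stays moved. The work goes in short steps, Python scripts to look and compute and a tool call to move; the robot and the scene stay as the last step left them, time stands still between calls to the robot, and variables do not carry over. Pictures are saved under pics/ and viewed, about 8 in all and at most 12, crops included, and the job is handed in when it is done.

Besides the shell and the picture viewer there is one more tool, called after "Request:" as a command line: name --argument value ..., lists and objects as JSON in quotes. move_arm: Moves the arm, as the interface text tells. Its arguments: {"type":"object","properties":{"series":{"type":"array"},"claw":{"type":"number"}},"required":["series"]}

```bash
mkdir -p pics; cat > h.py <<'E'
from cell import *
import numpy as np, cv2
from scipy.spatial.transform import Rotation as Ro
def K(m,h=400):
    f=h/2/np.tan(np.radians(m["fov_y"]/2)); return f,m["cx"],m["cy"],m["k1"]
def pose(name):
    m=camera_model(name)
    if name!="wrist": return m,np.array(m["pose"])
    s=read_state(); T=np.eye(4); T[:3,:3]=Ro.from_euler("xyz",s["tool_rot"]).as_matrix(); T[:3,3]=s["eef_pos"]
    return m,T@np.array(m["tool_from_camera"])
def proj(name,P):
    m,T=pose(name); f,cx,cy,k=K(m); p=(np.atleast_2d(P)-T[:3,3])@T[:3,:3]
    s=p[:,:2]/p[:,2:]; s=s*(1+k*(s**2).sum(1,keepdims=True)); return s*f+[cx,cy]
def unproj(name,uv,z):
    m,T=pose(name); f,cx,cy,k=K(m); d=(np.atleast_2d(uv)-[cx,cy])/f; s=d.copy()
    for _ in range(30): s=d/(1+k*(s**2).sum(1,keepdims=True))
    r=np.c_[s,np.ones(len(s))]@T[:3,:3].T; t=(np.atleast_1d(z)-T[2,3])/r[:,2]; return T[:3,3]+r*t[:,None]
E
python3 - <<'E'
from h import *
s=read_state(); print(s)
for n in("top","scene"): cv2.imwrite(f"pics/{n}0.png",get_image(n)); m=camera_model(n); print(n,m)
E
```

```text
{'clock': 0.0, 'qpos': array([-1.38583743,  0.6293361 ,  0.03844638,  1.51834924, -0.02696791,
        0.99633145, -0.01996895]), 'qd': array([-0.00020095, -0.00209342, -0.00056951,  0.00265673,  0.00175457,
       -0.00063292,  0.00117592]), 'tau': array([ 3.17119157e-04, -5.63402259e+01,  1.22647092e+00, -1.93445045e+01,
        1.10886118e-02,  1.03575361e-02, -3.33823039e-06]), 'eef_pos': array([161.11865033, 629.06949425, 230.40169703]), 'tool_rot': array([-3.13968737e+00,  5.39491394e-05,  2.89087916e+00]), 'force': array([ 0.42655065, -0.56684321, -0.10367335]), 'torque': array([ 0.00286923,  0.0217743 , -0.00716489]), 'width': 85.50079603968626}
top {'fov_y': 52.49755533143585, 'cx': 316.3585526023248, 'cy': 206.6098217187251, 'k1': -0.07046089637277127, 'pose': array([[-8.92512283e-03, -9.86306849e-01,  1.64678908e-01,
         4.56328234e+02],
       [-9.99955143e-01,  8.28099879e-03, -4.59753268e-03,
         5.39606329e+01],
       [ 3.17087213e-03, -1.64712554e-01, -9.86336515e-01,
         1.00446334e+03],
       [ 0.00000000e+00,  0.00000000e+00,  0.00000000e+00,
         1.00000000e+00]])}
scene {'fov_y': 55.476424899801856, 'cx': 319.2563774555643, 'cy': 200.8210572264329, 'k1': 0.010822030415980944, 'pose': array([[ 4.39577857e-01,  5.87585564e-01, -6.79348594e-01,
         1.12820928e+03],
       [ 8.98135286e-01, -2.96928695e-01,  3.24324465e-01,
        -1.99857173e+02],
       [-1.11497173e-02, -7.52712797e-01, -6.58254608e-01,
         6.00608281e+02],
       [ 0.00000000e+00,  0.00000000e+00,  0.00000000e+00,
         1.00000000e+00]])}
```

View pics/top0.png

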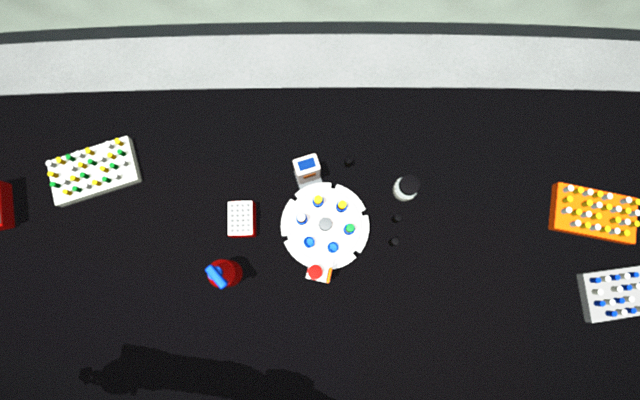

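View pics/scene0.png

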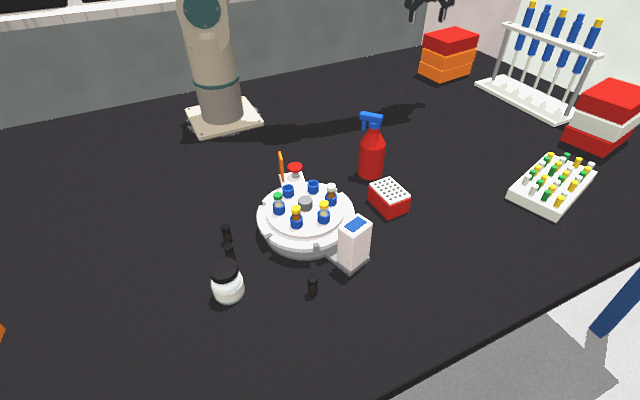

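Top view: hub at about (326,224), red plunger at (315,271) on the robot's side with the orange tab to its right at (330,275), and the reader at (307,168). The bottle (224,272) and tip box (240,218) are to the left, the jar (405,188) is to the right, and small black look-alikes are also on the right. The scene view agrees. Next I fit the carousel pose.

```bash
python3 - <<'E'
from h import *
from scipy.optimize import least_squares
im=cv2.imread("pics/top0.png"); hsv=cv2.cvtColor(im,cv2.COLOR_BGR2HSV)
def blob(lo,hi,box):
    x0,y0,x1,y1=box; m=cv2.inRange(hsv[y0:y1,x0:x1],lo,hi); n,_,st,c=cv2.connectedComponentsWithStats(m)
    return [(st[i,4],*(c[i]+[x0,y0]).round(1)) for i in range(1,n) if st[i,4]>8]
R=blob((0,150,90),(6,255,255),(295,255,345,290)); O=blob((8,120,120),(20,255,255),(295,255,345,290))
Y=blob((20,120,90),(35,255,255),(285,185,365,265)); G=blob((40,90,50),(85,255,255),(285,185,365,265))
print(R,O,Y,G)
p=unproj("top",[max(R)[1:]],91)[0]
ys=sorted(Y)[-2:]; ys.sort(key=lambda b:b[1])
uv=np.array([max(R)[1:],ys[0][1:],ys[1][1:],max(G)[1:]])
def pts(q):
    f=lambda r,a,z:[q[0]+r*np.cos(q[2]+np.radians(a)),q[1]+r*np.sin(q[2]+np.radians(a)),z]
    return np.array([f(112,150,90),f(56,0,109),f(56,-60,109),f(56,-120,109)])
r=least_squares(lambda q:(proj("top",pts(q))-uv).ravel(),[460,30,.3])
print(p,r.x,r.fun.round(1)); q=r.x
print("hub",unproj("top",[[326,224]],70))
for a in(150,210):
    t=q[2]+np.radians(a); print(a,"plunger",q[:2]+112*np.array([np.cos(t),np.sin(t)]),"dirangle",np.degrees(t))
for n,u,z in(("bottle",(224,272),100),("box",(240,218),55),("jar",(407,187),75)): print(n,unproj("top",[u],z))
sc=proj("scene",np.vstack([pts(q),[[q[0],q[1],62]]])); print(sc.round())
big=cv2.resize(im[150:300,190:430],None,fx=3,fy=3,interpolation=cv2.INTER_CUBIC); cv2.imwrite("pics/c.png",big)
E
```

```text
[(np.int32(144), np.float64(314.6), np.float64(271.6))] [(np.int32(22), np.float64(330.0), np.float64(276.0))] [(np.int32(47), np.float64(317.7), np.float64(199.4)), (np.int32(48), np.float64(341.6), np.float64(204.6))] [(np.int32(53), np.float64(349.6), np.float64(227.5))]
[462.08678058  54.93056548  91.        ] [5.69878809e+02 3.06036775e+01 3.01459776e-01] [-0.2  0.7 -0.3 -0.5  0.2 -0.5  0.2  0.3]
hub [[571.25837464  27.60358215  70.        ]]
150 plunger [460.63082535  55.27913296] dirangle 167.2723728486217
210 plunger [493.88524581 -51.6701238 ] dirangle 227.2723728486217
bottle [[462.41089007 255.34696936 100.        ]]
box [[589.03584933 230.51127215  55.        ]]
jar [[ 656.49701246 -164.04824206   75.        ]]
[[294. 164.]
 [322. 201.]
 [294. 205.]
 [276. 192.]
 [304. 205.]]
```

View pics/c.png

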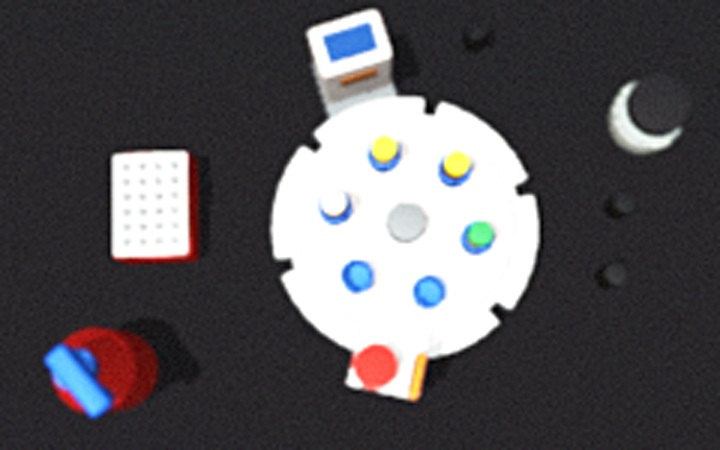

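The fit residual is at most 0.7 px. The axis is at (570,31), the plunger at (461,55) and the table faces 0.30 rad. The tool's x axis is already nearly radial there, so the push runs along −y. I'll close the gripper and travel at height, where z = 230 clears the 170 mm bottle.

Request:
move_arm --series '[[[-0.043,-0.048,0],0],[[-0.086,-0.096,0],0],[[-0.129,-0.144,0],0],[[-0.172,-0.192,0],0],[[-0.215,-0.24,0],0]]' --claw 0

```text
clock: 0.72
eef_pos: [305.8, 350.3, 230.8]
tool_rot: [-3.14, 0.0, 2.891]
force: [0.9, 0.3, 0.1]
width: -0.2
```

Request:
move_arm --series '[[[-0.045,-0.05,0],-0.01],[[-0.09,-0.1,0],-0.03],[[-0.135,-0.15,0],-0.03],[[-0.18,-0.2,0],-0.03],[[-0.223,-0.247,0],-0.03]]'

```text
clock: 1.35
eef_pos: [450.7, 73.7, 231.3]
tool_rot: [-3.14, 0.0, 2.921]
force: [1.2, 0.9, -0.6]
width: -0.0
```

Request:
move_arm --series '[[[0,0,0.03],0],[[0,0,0.06],0],[[0,0,0.08],0],[[0,0,0.08],0]]'

```text
clock: 1.85
eef_pos: [449.5, 73.2, 150.1]
tool_rot: [-3.138, -0.003, 2.921]
force: [-0.3, 0.1, 0.1]
width: -0.2
```

```bash
python3 - <<'E'
from h import *
s=read_state(); print(s["eef_pos"],s["tool_rot"],s["qpos"],s["force"])
a=get_image("wrist"); b=get_image("scene")[110:230,230:390]
cv2.imwrite("pics/w1.png",np.vstack([cv2.resize(a,(480,300)),cv2.resize(b,(400,300),interpolation=cv2.INTER_CUBIC)[:, :400] if 0 else cv2.resize(b,(480,300))]))
print(proj("wrist",[[460.6,55.3,91],[570,30.6,62]]))
E
```

```text
[449.50528584  73.18337118 150.06769637] [-3.13844226e+00 -3.06818980e-03  2.92103667e+00] [-0.28579147  0.49134279  0.08646687  2.12400606 -0.0771214   0.53320678
  1.20734739] [-0.26346741  0.06248945  0.09765137]
[[303.64130669 236.58576991]
 [307.57461707 328.75735168]]
```

View pics/w1.png

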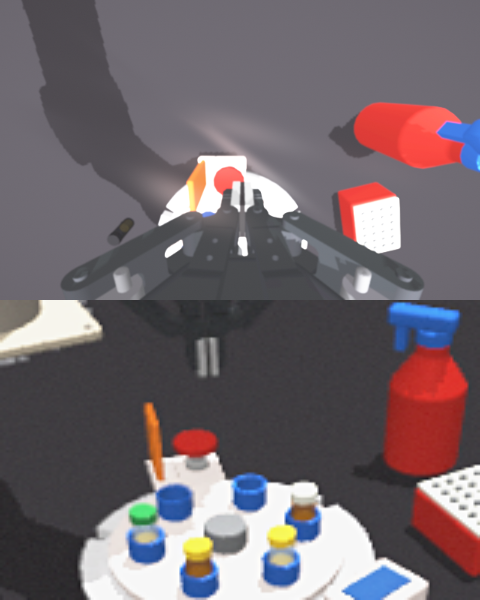

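The wrist view shows the plunger cap at about (305,237), against a prediction of (304,237), so the fit holds. The scene crop shows the shut fingers above the clear path, with all vials seated. I'm aligning and descending to just above the cap.

Request:
move_arm --series '[[[-0.015,-0.017,0.0],0],[[-0.015,-0.017,0.025],0],[[-0.015,-0.017,0.05],0],[[-0.015,-0.017,0.05],0]]'

```text
clock: 2.45
eef_pos: [461.4, 53.6, 101.4]
tool_rot: [-3.139, -0.001, 2.921]
force: [-0.7, 1.2, 0.8]
width: -0.3
```

```bash
python3 - <<'E'
from h import *
s=read_state(); print(s["eef_pos"],s["tool_rot"],s["force"])
a=get_image("wrist")[150:330,200:440]; b=get_image("scene")[110:230,230:390]
cv2.imwrite("pics/w2.png",np.vstack([cv2.resize(a,(400,300)),cv2.resize(b,(400,300))]))
E
```

```text
[461.36066331  53.60518042 101.39797605] [-3.13949902e+00 -1.12361464e-03  2.92137461e+00] [-0.67585355  1.15448459  0.80051   ]
```

View pics/w2.png

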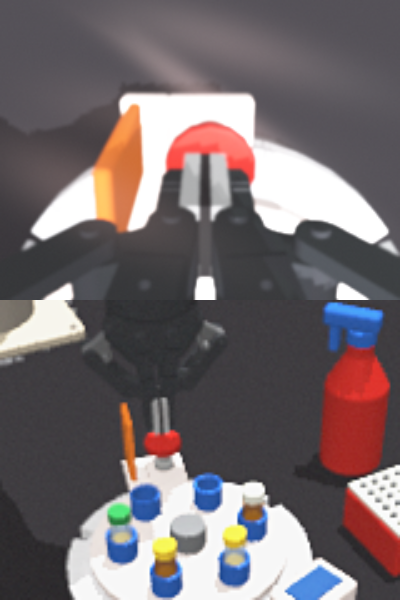

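The tip is centred on the red cap with the tab to its left in the wrist view, but the finger linkages flare toward the tab's top. I'll turn the jaws 90°, so the linkage spreads radially instead, over sockets that are empty.

Request:
move_arm --series '[[[0,0,-0.025],0.16],[[0,0,-0.025],0.34],[[0,0,-0.025],0.52],[[0,0,-0.025],0.7],[[0,0,-0.025],0.88]]'

```text
clock: 3.18
eef_pos: [463.4, 54.4, 129.2]
tool_rot: [3.138, 0.002, 2.036]
force: [-0.9, 1.4, -0.4]
width: -0.0
```

Request:
move_arm --series '[[[0,0,0],0.18],[[0,0,0],0.36],[[0,0,0],0.54],[[0,0,0],0.7],[[0,0,0],0.7]]'

```text
clock: 3.8
eef_pos: [464.1, 55.0, 130.3]
tool_rot: [3.136, -0.002, 1.338]
force: [-0.0, 0.1, 0.3]
width: -0.4
```

Request:
move_arm --series '[[[-0.0035,-0.003,0.02],0],[[-0.0035,-0.003,0.036],0],[[-0.0035,-0.003,0.036],0]]'

```text
clock: 4.18
eef_pos: [460.4, 52.6, 94.3]
tool_rot: [3.137, -0.003, 1.341]
force: [0.4, -0.4, 0.8]
width: -0.0
```

Request:
move_arm --series '[[[0,0,0.006],0],[[0,0,0.012],0],[[0,0,0.017],0],[[0,0,0.017],0]]'

```text
clock: 4.68
eef_pos: [461.3, 52.6, 77.9]
tool_rot: [3.135, -0.004, 1.341]
force: [0.1, 0.0, 9.4]
width: 0.2
```

Pressed fully in: z = 77.9, 13 mm of travel, and 9 N shows it has bottomed. Now I push along the arc while still pressed.

Request:
move_arm --series '[[[-0.007,0,0.0005],0],[[-0.014,0,0.0005],0],[[-0.024,0.002,0.0005],-0.087],[[-0.033,0.0047,0.0005],-0.175],[[-0.038,0.0065,0.0005],-0.218]]'

```text
clock: 5.3
eef_pos: [460.2, 14.2, 78.0]
tool_rot: [3.132, -0.004, 1.56]
force: [0.9, 1.5, 9.0]
width: 0.2
```

```bash
cat > chk.py <<'E'
from h import *
C=np.array([569.9,30.6]); a0=0.3015+np.radians(150)
s=read_state(); v=s["eef_pos"][:2]-C
print(s["eef_pos"],"yaw",s["tool_rot"][2],"force",s["force"],"r",np.hypot(*v),"tip ahead deg",np.degrees((np.arctan2(v[1],v[0])-a0+np.pi)%(2*np.pi)-np.pi),"yaw turn deg",np.degrees(s["tool_rot"][2]-1.348))
im=get_image("top"); hsv=cv2.cvtColor(im,cv2.COLOR_BGR2HSV)
q=[]
for a in(0,-60,-120): pass
def blob(lo,hi):
    m=cv2.inRange(hsv[175:275,280:370],lo,hi); n,_,st,c=cv2.connectedComponentsWithStats(m)
    return [c[i]+[280,175] for i in range(1,n) if st[i,4]>15]
for nm,b in(("Y",blob((20,120,90),(35,255,255))),("G",blob((40,90,50),(85,255,255)))):
    for u in b:
        w=unproj("top",[u],109)[0][:2]-C; print(nm,u.round(1),"r",np.hypot(*w).round(1),"ang rel table0",(np.degrees(np.arctan2(w[1],w[0])-.3015)).round(1))
E
python3 chk.py
```

```text
[460.19451452  14.16893389  77.96834216] yaw 1.5604438162262064 force [0.91958693 1.51985172 9.02644582] r 110.9291371889725 tip ahead deg 21.24344252100633 yaw turn deg 12.1721340534145
Y [335.  200.4] r 54.7 ang rel table0 -42.0
Y [310.7 203. ] r 54.5 ang rel table0 18.5
G [349.7 219.5] r 55.3 ang rel table0 -100.9
```

The table has turned about 18.5° (three caps agree), so the tooth is past the notch. I raise the tip off the plunger, then push on the tab only.

Request:
move_arm --series '[[[0,0,-0.012],0],[[0,0,-0.022],-0.05],[[0,0,-0.022],-0.1],[[-0.006,0.0,-0.022],-0.1],[[-0.01,0.0,-0.022],-0.1]]'

```text
clock: 5.98
eef_pos: [459.7, 2.8, 99.7]
tool_rot: [3.132, -0.002, 1.66]
force: [0.3, 0.1, 0.5]
width: -0.0
```

```bash
python3 chk.py
```

```text
[459.73643282   2.82816074  99.74408618] yaw 1.6603183380270565 force [0.2604015  0.05133094 0.46072091] r 113.61023980467543 tip ahead deg 26.874559627832276 yaw turn deg 17.89452263349054
Y [334.6 200.2] r 54.7 ang rel table0 -40.8
Y [310.3 203.1] r 54.8 ang rel table0 19.4
G [349.9 219.4] r 55.7 ang rel table0 -100.6
```

Request:
move_arm --series '[[[-0.0097,0.0019,0],-0.087],[[-0.0192,0.0047,0],-0.175],[[-0.0284,0.0082,0],-0.262],[[-0.0373,0.0126,0],-0.349],[[-0.0373,0.0126,0],-0.349]]'

```text
clock: 6.65
eef_pos: [475.8, -34.7, 99.7]
tool_rot: [3.132, 0.002, 2.006]
force: [0.3, -0.8, -0.7]
width: 0.3
```

```bash
python3 chk.py
```

```text
[475.77627311 -34.68507714  99.65966591] yaw 2.0059574640846187 force [ 0.32635038 -0.75944317 -0.69368538] r 114.5487549517493 tip ahead deg 47.47085286203073 yaw turn deg 37.69818579117909
Y [326.8 198.4] r 54.5 ang rel table0 -21.8
Y [304.9 209. ] r 54.4 ang rel table0 38.4
G [347.5 211.6] r 55.7 ang rel table0 -81.6
```

Request:
move_arm --series '[[[-0.0078,0.0015,0],-0.07],[[-0.0154,0.0037,0],-0.14],[[-0.0229,0.0064,0],-0.209],[[-0.0302,0.0096,0],-0.279],[[-0.0302,0.0096,0],-0.279]]'

```text
clock: 7.32
eef_pos: [496.9, -57.8, 99.6]
tool_rot: [3.133, 0.004, 2.282]
force: [0.3, 0.1, -0.2]
width: -0.2
```

Request:
move_arm --series '[[[-0.003,0.0006,0],-0.026],[[-0.006,0.0012,0],-0.052],[[-0.0078,0.0015,0],-0.07]]'

```text
clock: 7.7
eef_pos: [503.6, -62.8, 99.7]
tool_rot: [3.133, 0.006, 2.354]
force: [0.4, -0.4, -0.1]
width: -0.1
```

```bash
python3 chk.py
```

```text
[503.6220106  -62.83776965  99.73778175] yaw 2.3535331881792767 force [ 0.37093174 -0.39376744 -0.13154719] r 114.5573597666112 tip ahead deg 67.37619233439587 yaw turn deg 57.61280784300655
Y [318.5 199.4] r 54.3 ang rel table0 -2.1
Y [301.3 216.5] r 54.8 ang rel table0 58.1
G [342.4 204.9] r 55.5 ang rel table0 -62.2
```

Request:
move_arm --series '[[[-0.002,0.0002,0],-0.01],[[-0.004,0.0006,0],-0.03],[[-0.004,0.0006,0],-0.03]]'

```text
clock: 8.12
eef_pos: [507.4, -65.6, 99.9]
tool_rot: [3.133, 0.007, 2.384]
force: [-0.3, 0.4, 0.9]
width: -0.0
```

Request:
move_arm --series '[[[-0.0015,0.0002,0],0],[[-0.0025,0.0003,0],0],[[-0.0025,0.0003,0],0]]'

```text
clock: 8.5
eef_pos: [509.5, -66.9, 99.9]
tool_rot: [3.133, 0.007, 2.384]
force: [-0.6, 0.6, 1.0]
width: 0.2
```

```bash
python3 chk.py
```

```text
[509.54507967 -66.94955942  99.86944085] yaw 2.3840171780678294 force [-0.60888992  0.58658951  0.95770505] r 114.71108469478757 tip ahead deg 70.97981560082638 yaw turn deg 59.3594118063401
Y [317.2 199.5] r 54.8 ang rel table0 1.0
Y [300.9 217.8] r 55.0 ang rel table0 61.2
G [341.4 203.9] r 55.8 ang rel table0 -58.9
```

```bash
python3 - <<'E'
from h import *
C=np.array([569.9,30.6])
for u in((317.7,199.4),(341.6,204.6),(349.6,227.5)):
    w=unproj("top",[u],109)[0][:2]-C; print(np.hypot(*w),np.degrees(np.arctan2(w[1],w[0])-.3015))
a=get_image("wrist")[150:330,200:440]; b=get_image("scene")[110:230,230:390]
cv2.imwrite("pics/w3.png",np.vstack([cv2.resize(a,(400,300)),cv2.resize(b,(400,300))]))
E
```

```text
54.72060463530561 -0.24209561915419311
54.799266689310755 -60.35246219640556
55.4873246577225 -119.47990499430757
```

View pics/w3.png

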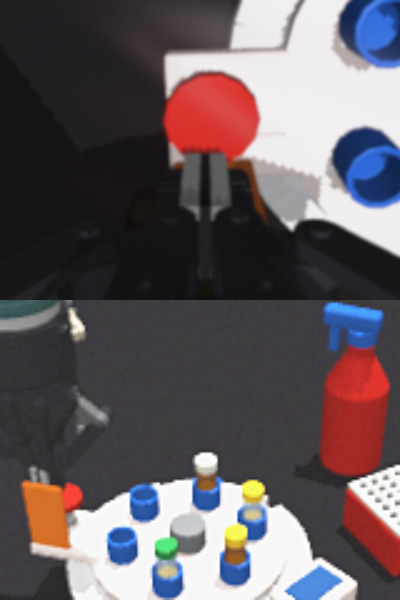

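All vials are seated. The red cap sits just behind the tip and the caps read 60.6–61.4°. Cap size and position in the wrist view should tell me whether the plunger is up.

```bash
cat > pl.py <<'E'
from h import *
from scipy.optimize import least_squares
C=np.array([569.9,30.6])
s=read_state(); im=get_image("wrist"); hsv=cv2.cvtColor(im,cv2.COLOR_BGR2HSV)
m=(cv2.inRange(hsv,(0,150,90),(6,255,255))|cv2.inRange(hsv,(175,150,90),(180,255,255)))
n,l,st,c=cv2.connectedComponentsWithStats(m); cand=[i for i in range(1,n) if st[i,4]>300]
print([(st[i],c[i].round()) for i in cand])
i=min(cand,key=lambda i:np.hypot(*(c[i]-[325,225]))); x,y,w,h,_=st[i]
for z in(91,80.5):
  for t in(59,60,61,62):
    a=.3015+np.radians(150+t); p=C+112*np.array([np.cos(a),np.sin(a)]); k=np.linspace(0,2*np.pi,60)
    top=proj("wrist",np.c_[p[0]+17*np.cos(k),p[1]+17*np.sin(k),0*k+z]); bot=proj("wrist",np.c_[p[0]+17*np.cos(k),p[1]+17*np.sin(k),0*k+z-8]); e=np.vstack([top,bot])
    print(z,t,"top edges L,R,T,width",top[:,0].min().round(1),top[:,0].max().round(1),e[:,1].min().round(1),np.ptp(top[:,0]).round(1))
print("seen L,R,T,width",x,x+w,y,w)
E
python3 pl.py
```

```text
[(array([ 298,  194,   57,   53, 2241], dtype=int32), array([326., 219.]))]
91 59 top edges L,R,T,width 294.3 354.2 178.2 59.9
91 60 top edges L,R,T,width 294.4 354.1 181.5 59.7
91 61 top edges L,R,T,width 294.6 354.0 184.8 59.5
91 62 top edges L,R,T,width 294.8 354.1 188.1 59.3
80.5 59 top edges L,R,T,width 295.8 352.2 174.9 56.3
80.5 60 top edges L,R,T,width 295.9 352.1 178.1 56.1
80.5 61 top edges L,R,T,width 296.1 352.0 181.2 56.0
80.5 62 top edges L,R,T,width 296.3 352.1 184.3 55.8
seen L,R,T,width 298 355 194 57
```

```bash
python3 - <<'E'
from h import *
C=np.array([569.9,30.6]); k=np.linspace(0,2*np.pi,60)
def chk(im,ts,box):
    hsv=cv2.cvtColor(im,cv2.COLOR_BGR2HSV); x0,y0,x1,y1=box
    m=(cv2.inRange(hsv,(0,150,70),(6,255,255))|cv2.inRange(hsv,(174,150,70),(180,255,255)))[y0:y1,x0:x1]
    yy,xx=np.nonzero(m); print("seen L,R,T,B",xx.min()+x0,xx.max()+1+x0,yy.min()+y0,yy.max()+1+y0,len(xx))
    for z in(91,80.5):
        for t in ts:
            a=.3015+np.radians(150+t); p=C+112*np.array([np.cos(a),np.sin(a)])
            e=proj("scene",np.vstack([np.c_[p[0]+17*np.cos(k),p[1]+17*np.sin(k),0*k+zz] for zz in(z,z-8)]))
            print(z,t,e.min(0).round(1),e.max(0).round(1))
chk(cv2.imread("pics/scene0.png"),[0],(284,155,310,185))
im=get_image("scene"); chk(im,[60,61],(240,170,280,210))
E
```

```text
seen L,R,T,B 287 303 162 173 136
91 0 [286.3 159.7] [301.2 171.2]
80.5 0 [286.6 163.4] [301.4 174.9]
seen L,R,T,B 255 263 183 195 73
91 60 [245.8 180.4] [262.2 193.3]
91 61 [245.4 181. ] [261.9 193.9]
80.5 60 [246.5 184.2] [262.7 197.1]
80.5 61 [246.1 184.8] [262.4 197.7]
```

Relative to its baseline offset, the scene view puts the cap at its up height (z = 91). A small extra nudge should now meet resistance if the table is locked.

Request:
move_arm --series '[[[-0.001,0.0,0],0],[[-0.002,0.0,0],0],[[-0.002,0.0,0],0]]'

```text
clock: 9.12
eef_pos: [509.8, -67.3, 99.8]
tool_rot: [3.133, 0.004, 2.385]
force: [-2.3, 5.4, 3.9]
width: 0.1
```

```bash
python3 chk.py
```

```text
[509.84991444 -67.3451866   99.81168038] yaw 2.384688520203148 force [-2.29796424  5.40024833  3.8733489 ] r 114.888086211981 tip ahead deg 71.21290690506987 yaw turn deg 59.39787687730314
Y [317.  199.6] r 54.7 ang rel table0 1.5
Y [301. 218.] r 54.7 ang rel table0 61.7
G [341.4 203.8] r 55.8 ang rel table0 -58.8
```

The table is locked: the force rose to about 7 N and the tip moved only 0.5 mm. I back off from the tab and lift clear.

Request:
move_arm --series '[[[0.004,0,0],0],[[0.008,0,-0.01],0],[[0.008,0,-0.05],0],[[0.008,0,-0.1],0],[[0.008,0,-0.13],0]]'

```text
clock: 9.8
eef_pos: [503.9, -63.0, 232.8]
tool_rot: [3.131, 0.008, 2.384]
force: [0.3, -0.4, -1.3]
width: -0.2
```

Request:
move_arm --series '[[[0.03,-0.05,-0.03],0],[[0.03,-0.1,-0.03],0],[[0.03,-0.1,-0.03],0]]'

```text
clock: 10.18
eef_pos: [410.4, -118.0, 262.8]
tool_rot: [3.131, 0.01, 2.377]
force: [0.2, 0.7, 0.5]
width: 0.4
```

```bash
python3 chk.py; python3 - <<'E'
from h import *
C=np.array([569.9,30.6])
t=get_image("top")[150:300,190:430]; s=get_image("scene")[90:240,200:440]
cv2.imwrite("pics/f.png",np.vstack([cv2.resize(t,(480,300)),cv2.resize(s,(480,300))]))
E
```

```text
[ 410.36119106 -117.96376564  262.83554315] yaw 2.377196577768204 force [0.23586433 0.70304219 0.47145483] r 217.99959637487123 tip ahead deg 55.68522951188125 yaw turn deg 58.9686201954259
Y [317.1 199.6] r 54.8 ang rel table0 1.2
Y [301.  217.9] r 54.8 ang rel table0 61.5
G [341.4 203.9] r 55.6 ang rel table0 -58.9
```

View pics/f.png

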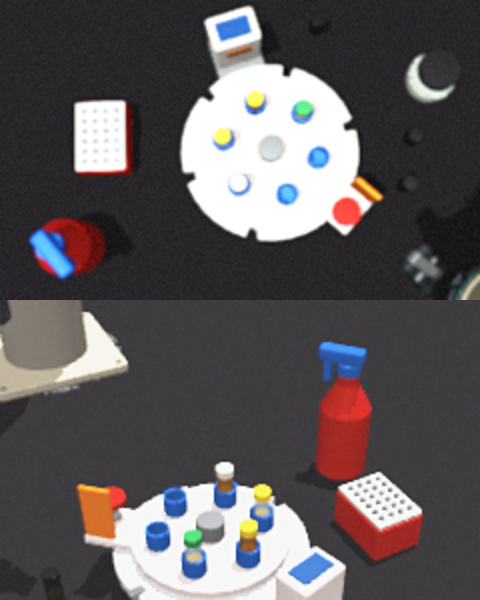

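The final view shows vial1 (yellow) in front of the reader at about (255,102), all four vials seated, the plunger up, the bystanders unmoved and the arm clear.

```bash
python3 -c "
from cell import *
print(finish_job())"
```

```text
the job is handed in; nothing more can be done
None
```

The job is handed in at about 10.3 s on the robot's clock, and the table looks locked in the very next notch with vial1 in front of the reader. I pressed the plunger fully in (13 mm) and turned the table about 18° while pressed. Then I lifted off the plunger and pushed on by the orange tab until the tooth dropped in. After that I backed off and raised the arm clear.

**Checks that agreed:**
- **Lock:** a further 2 mm nudge met about 7 N and the tip moved only 0.5 mm.
- **Plunger:** the scene camera puts the cap at its up height.
- **Surroundings:** the last pictures show all four vials seated and the bottle, tip box and jar where they were, with nothing touching the table.

**Checks that were less clear:**
- **Angle:** the vial caps read 60.6 to 61.7° of turn, slightly over 60°. That fits the notch play plus camera error.
- **Wrist view:** the cap size there did not settle whether the plunger was up, so I relied on the scene camera and the nudge.

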